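Bring the hanging pack to rest over the empty bay

ROBOT

A 7-joint arm with a two-finger parallel gripper is mounted at the origin on the work surface. World frame = base frame: x ahead of the robot, y to its left, z up, the work surface at z = 0. Lengths are in m, angles in rad, forces in N, time in s.
With the tool pointing down it reaches from about 0.35 to 0.9 m from the base axis. Payload 8.1 kg.
Tool frame: the origin (TCP) lies at the very end of the fingers, on their centre line; the grasp point (between the pads) lies 19 mm behind it; z points along the fingers, y is the line along which they close (so a half turn about z gives the same grasp; the last joint's range is limited). The gripper opens to 92 mm and grips with 3 to 60 N. Pads are 19 mm wide; open, the fingers measure 130 mm over their backs; the gripper's body (75 mm by 190 mm) begins 47 mm behind the grasp point.
Start: joints at [-1.383, 0.434, 0.025, 1.573, -0.012, 1.134, -0.075], TCP at [0.179, 0.599, 0.227] pointing down, gripper open.
Joint ranges: [-2.62, 2.62], [-0.44, 2.09], [-1.27, 1.32], [0.08, 2.57], [-1.32, 4.46], [0.12, 2], [-2.74, 2.74]. Speed limits (rad/s): [2.22, 2.22, 3.01, 3.01, 3.14, 3.14, 3.14].

INTERFACE

Orientations are given as a rotation vector (axis times angle).
In Python, from cell import arm gives the robot as it stands.
- The arm moves only by the tool carry_out, never from a script. Its argument "commands" is a list of rows, each a list of 7 numbers: the opening, from 0 (shut) to 1 (fully open), then the shift along the tool's x, y, z each as a share of 0.025 m, from -1 to 1, then the turn, a rotation vector about the tool's x, y, z each as a share of 0.1 rad, from -1 to 1. A call has 1 to 8 rows; each row shifts and turns the commanded pose from where the row before left it, along the tool's axes as they then stand; what a row does not reach is not made up. A row lasts 1/10 s, in which the tool goes at most 50 mm and 8.59 degrees, less where a joint would pass 70% of its speed; a pose out of reach is approached as far as the arm can. A call with a number of a shift or a turn outside -1 to 1 is refused whole. A call with a gripper value outside its range is refused whole. The fingers move at their own pace and stop on an object; "squeeze" is the grip in N (left out, the last holds). Time passes only in rows, so rows that do not move let the fingers close. It gives the time, the measured TCP pose, the force, the opening and the grip force at its end, in the units of the state.
- arm.observe(): the state, without advancing time (a new reading comes with each control period).
- arm.get_image(name): name is "scene" or "side" or "wrist"; returns a dict with "pixels" (420x560x3 uint8, red, green, blue), "range_z" (420x560 float32, m along the optical axis (not along the pixel's ray), 0 where there is no reading), "mtx" (3x3 intrinsics, pixels), "k1" (the pictures are not rectified: a ray, as slopes to the right and down, at radius r is drawn at 1 + k1 r^2 times it, then the intrinsics apply), "R" (3x3) and "t" (3): a world point X has camera coordinates R X + t; the wrist camera has in their place "tool_from_camera" (4x4, takes a point from camera to tool coordinates, whose origin is the TCP and whose axes are the flange's). Camera axes: x right, y down, z forward; pixel columns grow to the right and rows downward; lengths in m; the calibration is good to about 2 mm. A picture is of the moment at which its call begins: read the wrist's pose just before it.
- arm.sign_off(): hands the job in; it is judged then, once.
The state is a dict: "clock": time; "joints": joint angles; "dq": joint speeds; "joint_efforts": joint torques, N m; "position": TCP position; "ee_rot": TCP orientation; "force": force on the tool from outside, world axes, zero at the start; "ft_torque": the same for the moment, N m; "width": opening from 0.0 (shut) to 1.0 (fully open); "gripper_force": force on a finger pad.
Only numpy, scipy, OpenCV 4.12 (cv2) and the standard library are available. Lean on these libraries where they do the work, as an engineer would, in place of code of your own. Each camera call takes 0.05 s, during which the arm holds its last target. There are 200 camera calls.

TASK

Pull the parking pin up out of the trolley, which lets the hanging pack swing free, and leave the pin in the grey box. Then, moving the trolley only by its black handle and never touching the pack or its hanger, bring the pack over the middle of the empty plywood bay, take out its swing so that it hangs plumb and still there for several seconds, and let go. Do not run the trolley into the end stops, do not let the pack swing wildly, and leave everything else on the desk alone.

Things in the scene. Friction and masses are not known exactly. Their poses are not given: they have to be found in the camera images.
- rig: Fixed: an open blue carry case (260 x 540 mm, walls 70 mm high, lid laid open flat on the far side) and over it a horizontal aluminium rail on two posts. Origin on the desk under the middle of the case; its y axis runs along the rail, x points away from the robot. The rail's axis lies at x = -60 mm, 244 mm up; posts (30 mm square, 250 mm high) at y = +-385 mm.
- trolley (a joint): Travel of the grey trolley along the rail (m), 0 at the middle, growing along the rig's +y; end stops at +-0.24. It rolls with about 1.5 N of friction and stays where it is left; trolley about 0.6 kg. Its deck (100 x 200 mm, 25 mm thick, top 287 mm above the desk) lies on the robot's side of the rail.
- handle (a point): Grip point on the trolley's black upright handle: 24 x 24 mm square, sides parallel to the rig's axes, 60 mm tall from the deck up (top at 347 mm); the point is its middle at 317 mm, at rig x = -110 mm, y = trolley value - 90 mm. Moves with the trolley.
- hanger (a joint): Swing angle of the hanger along the rail (rad), 0 plumb, positive with the pack toward the rig's +y; the pin holds it at about +0.3 at the start. angle'' = -w^2 (angle + a / 9.81), a the trolley's acceleration along the rig's +y, w nominally 3.8 rad/s (3.5 to 4.2: period 1.5 to 1.8 s); almost undamped (time constant over 60 s).
- pack: The hanging load: blue box 90 x 65 x 60 mm with a black strap, nominally 0.30 kg, fixed to the lower end of the hanger's stem. Not to be touched, nor the stem or the steel counterweight (66 mm disc, 120 mm above the axle, hanger 0.26 kg), which slows the swing. Origin at the centre of its underside.
- pack_foot (a point): Centre of the pack's underside (the pack's origin), 185 mm below the hanger's axle, 85 mm above the desk when plumb. The axle lies along the rig's x, at rig x = 0, y = trolley value, 270 mm up.
- pin: Loose parking pin, upright through the trolley's deck: steel shaft 14 mm in diameter, 90 mm long, then a small collar and a black round knob 20 mm in diameter, 38 mm tall; 130 mm overall, 0.08 kg. Origin at the lower tip, z along the pin to the knob.
- pin_grip (a point): Middle of the pin's knob, 113 mm from the tip along the pin; grip here. At the start it is 310 mm up, the collar resting on the deck; raising it by about 25 mm frees the hanger, by 95 mm clears the deck; it takes a few newtons.
- pin_box: Fixed grey open box for the pin, 120 (x) x 200 (y) x 40 mm, walls 4 mm, at the left or right between the robot and the case. Origin at the centre of its underside.
- empty_bay: Fixed plywood bay in the case, open on top, empty: 200 (x) x 120 (y) x 55 mm, walls 9 mm. Origin at the centre of its underside, 8 mm above the desk, at rig x = 0; axes parallel to the rig's. The target.
- packed_bay: Fixed bay of the same size with a blue pack already in it; on the other side of the case. Not the target.
- spare_pack: Loose blue pack 65 x 110 x 50 mm lying on the desk; leave alone. Origin at the centre of its underside.
- screw_jar: Loose closed jar, 60 mm wide, 80 mm tall; leave alone. Origin at the centre of its underside.
- screwdriver: Loose screwdriver, 200 mm long; leave alone.

How it is judged:
By the outcome, as a careful person would: the job done as asked, in the order asked, and still so for the second after the job is handed in, with the robot touching nothing.
It also fails if it takes over 72 s, if anything falls off the work surface, if the arm or the gripper's body presses on something with over 40 N, if the wrist force passes 120 N, or if a joint passes its speed limit or range.

## Working session

There is one attempt and no reset: what is moved stays moved. The work goes in short steps, Python scripts to look and compute and a tool call to move; the robot and the scene stay as the last step left them, time stands still between calls to the robot, and variables do not carry over. Pictures are saved under pics/ and viewed, at most 10 in all, crops included, and the job is handed in when it is done.

Besides the shell and the picture viewer there is one more tool, called after "Call:" as name([rows], argument=value, ...), one row to a line, values as JSON. carry_out: Moves the arm, as the interface text tells. Shift numbers are shares of 0.025 m and turn numbers shares of 0.1 rad, none past 1 either way. Its arguments: {"type":"object","properties":{"commands":{"type":"array"},"squeeze":{"type":"number"}},"required":["commands"]}

```bash
mkdir -p pics; ls; python3 - <<'E'
from cell import arm
import cv2,numpy as np
s=arm.observe();print(s)
for n in("scene","side"):
    d=arm.get_image(n);cv2.imwrite(f"pics/{n}0.png",d["pixels"][:,:,::-1]);np.savez(f"{n}0.npz",**d);print(n,d["mtx"],d["k1"],d["R"],d["t"])
E
```

```text
pics
{'clock': 0.0, 'joints': array([-1.38262166,  0.43518373,  0.0249773 ,  1.57409306, -0.01158627,
        1.13400255, -0.07508986]), 'dq': array([-9.39241202e-05,  1.58603510e-03,  9.75362179e-04, -1.69261236e-03,
        1.10412272e-03, -1.35493609e-03,  1.21750227e-03]), 'joint_efforts': array([ 3.50219898e-04, -6.67861390e+01,  9.85274389e-01, -3.14447844e+01,
       -6.04531635e-02,  4.29125573e-02,  1.62373358e-04]), 'position': array([0.17909949, 0.59825673, 0.22597097]), 'ee_rot': array([-4.55219800e-01, -3.10836480e+00,  2.41948768e-03]), 'force': array([0.03961342, 0.81711976, 0.29405584]), 'ft_torque': array([ 0.02685535,  0.00797865, -0.00997008]), 'gripper_force': 0.0, 'width': 0.9996440971146358}
scene [[490.24686998   0.         284.2712419 ]
 [  0.         490.24686998 220.63699722]
 [  0.           0.           1.        ]] 0.016428393467343958 [[-0.86488481  0.50147896  0.02220646]
 [ 0.32750232  0.59725346 -0.73214106]
 [-0.38041622 -0.62594501 -0.68079097]] [ 0.47740997 -0.05168164  2.08241817]
side [[419.97460261   0.         278.93657259]
 [  0.         419.97460261 217.288718  ]
 [  0.           0.           1.        ]] 0.029046230300415702 [[ 0.11563896 -0.99328934  0.00197774]
 [-0.72491934 -0.08575613 -0.68347483]
 [ 0.67905787  0.07760262 -0.7299714 ]] [-0.08314062  0.52936435  1.14703529]
```

View pics/scene0.png

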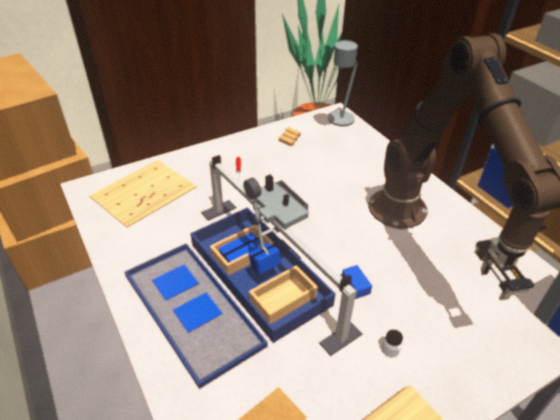

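View pics/side0.png

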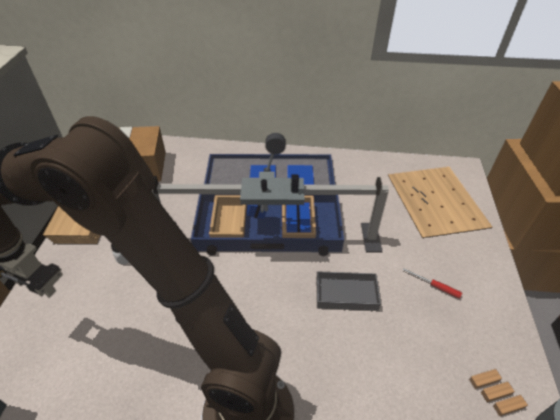

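The side view shows the pin box at (348,290), the rail from (160,188) to (385,190), the trolley deck at (272,190) with one knob near (265,185) and one near (295,184), and the empty bay on the left (+y) at (227,215). I'll enlarge it.

```bash
python3 - <<'E'
import cv2
a=cv2.imread("pics/side0.png")[120:320,180:400];cv2.imwrite("pics/c1.png",cv2.resize(a,None,fx=3.6,fy=3.0*1,interpolation=cv2.INTER_CUBIC) if 0 else cv2.resize(a,(660,600),interpolation=cv2.INTER_CUBIC))
a=cv2.imread("pics/scene0.png")[140:350,180:380];cv2.imwrite("pics/c2.png",cv2.resize(a,(560,588),interpolation=cv2.INTER_CUBIC))
E
```

```text
(no output)
```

View pics/c1.png

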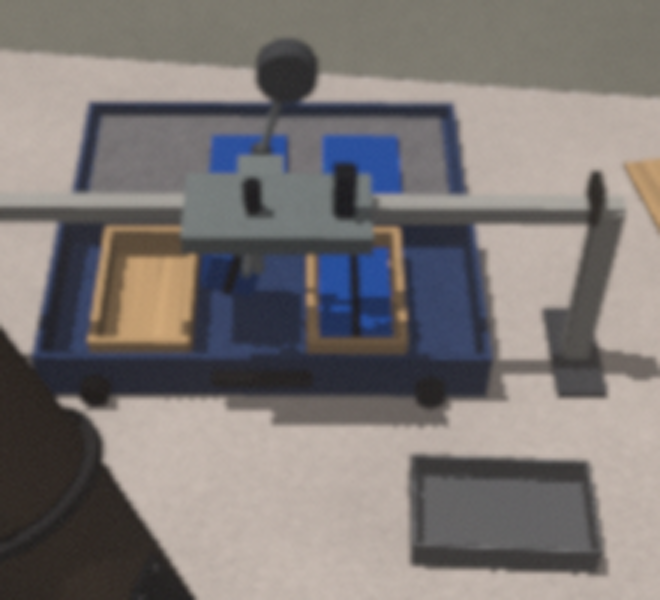

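View pics/c2.png

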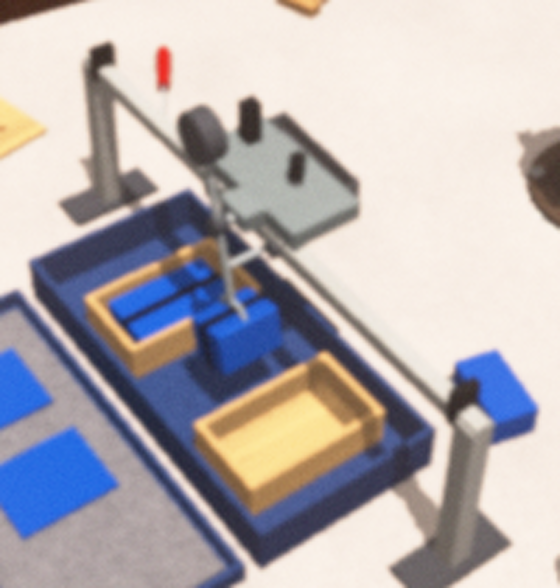

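The crops show the handle top at side (346,166)/scene (249,101), the pin knob top at side (251,180)/scene (297,155), the empty bay at +y, the packed bay at −y and the pin box at the lower right. Next I'll intersect rays with the known heights.

```bash
cat > h.py <<'E'
import numpy as np,cv2
def ray(d,u,v):
    K=d["mtx"];p=cv2.undistortPoints(np.array([[[u,v]]],float),K,np.array([float(d["k1"]),0,0,0,0]))[0,0]
    # k1 model identical to OpenCV radial
    R=d["R"];return -R.T@d["t"],R.T@np.array([p[0],p[1],1])
def onz(d,u,v,z):
    o,r=ray(d,u,v);return (o+r*(z-o[2])/r[2])[:2]
E
python3 - <<'E'
import numpy as np
from h import *
S=dict(np.load("side0.npz"));C=dict(np.load("scene0.npz"))
s=lambda u,v:(180+u/3,120+v/3); c=lambda u,v:(180+u/2.8,140+v/2.8)
np.set_printoptions(precision=4,suppress=True)
def show(n,L):
    for d,f,u,v,z in L: print(n,'side' if d is S else 'scene',onz(d,*f(u,v),z))
show("handletop",[(S,s,346,167,.347),(C,c,249,101,.347)])
show("knobtop",[(S,s,251,180,.327),(C,c,297,155,.327)])
show("deck",[(S,s,182,238,.287),(S,s,373,239,.287),(S,s,190,173,.287),(C,c,358,183,.287),(C,c,295,235,.287),(C,c,282,114,.287)])
show("bay",[(S,s,105,228,.063),(S,s,199,230,.063),(S,s,88,343,.063),(S,s,192,345,.063),(C,c,196,432,.063),(C,c,250,488,.063),(C,c,384,410,.063),(C,c,323,353,.063)])
show("case",[(S,s,37,355,.07),(S,s,490,355,.07),(C,c,33,263,.07),(C,c,187,193,.07),(C,c,433,435,.07),(C,c,262,540,.07)])
show("box",[(S,s,412,457,.04),(S,s,588,462,.04),(S,s,412,552,.04),(S,s,600,553,.04)])
show("jar/spare",[(S,lambda u,v:(u,v),124,250,.0),(C,lambda u,v:(u,v),394,338,.08),(C,lambda u,v:(u,v),356,283,.05)])
E
```

```text
handletop side [ 0.5867 -0.0653]
handletop scene [ 0.5851 -0.0619]
knobtop side [0.5777 0.0319]
knobtop scene [0.5728 0.0333]
deck side [0.5249 0.0973]
deck side [ 0.5466 -0.0987]
deck side [0.6253 0.1066]
deck scene [0.5099 0.0728]
deck scene [0.622 0.115]
deck scene [ 0.5239 -0.0864]
bay side [0.7549 0.2545]
bay side [0.7656 0.133 ]
bay side [0.5596 0.2315]
bay side [0.571  0.1082]
bay scene [0.7755 0.153 ]
bay scene [0.7584 0.2563]
bay scene [0.5593 0.2344]
bay scene [0.5766 0.1184]
case side [0.5287 0.2842]
case side [ 0.5909 -0.2428]
case scene [ 0.8377 -0.2034]
case scene [ 0.5927 -0.2308]
case scene [0.5324 0.2998]
case scene [0.7832 0.3291]
box side [ 0.4559 -0.1607]
box side [ 0.4724 -0.3563]
box side [ 0.3336 -0.1671]
box side [ 0.356  -0.3638]
jar/spare side [0.5025 0.5408]
jar/spare scene [0.4713 0.5325]
jar/spare scene [0.4255 0.2789]
```

```bash
cat >> h.py <<'E'
from scipy.spatial.transform import Rotation as Ro
YAW=0.112
def plan(s,target,yaw=YAW):
    """remaining shift (shares, tool axes) and turn (shares) to pointing-down pose with tool y along rig y"""
    R=Ro.from_rotvec(s["ee_rot"]).as_matrix()
    ry=np.array([-np.sin(yaw),np.cos(yaw),0]); ry*=np.sign(ry@R[:,1]); z=np.array([0,0,-1.])
    G=np.c_[np.cross(ry,z),ry,z]
    return R.T@(np.array(target)-s["position"])/.025, Ro.from_matrix(R.T@G).as_rotvec()/.1, G.T@(np.array(target)-s["position"])/.025,G
E
python3 - <<'E'
from h import *;from cell import arm
np.set_printoptions(precision=3,suppress=True)
for p in plan(arm.observe(),[.575,.033,.43]):print(p)
E
```

```text
[-21.655 -17.133  -8.131]
[-0.015 -0.001 -4.028]
[-13.208 -24.24   -8.159]
[[-0.994 -0.112  0.   ]
 [-0.112  0.994  0.   ]
 [-0.     0.    -1.   ]]
```

Call:
carry_out([
  [1,0,0,-1,0,0,-0.5],
  [1,0,0,-1,0,0,-0.5],
  [1,0,0,-1,0,0,-0.5],
  [1,0,0,-1,0,0,-0.5],
  [1,0,0,-1,0,0,-0.5],
  [1,0,0,-1,0,0,-0.5],
  [1,0,0,-1,0,0,-0.5],
  [1,0,0,-1,0,0,-0.5],
], squeeze=30)

```text
clock: 0.9
position: [0.1792, 0.5985, 0.4273]
ee_rot: [0.174, -3.137, 0.001]
force: [-0.8, 1.6, 0.3]
width: 1.003
gripper_force: 0.0
```

Call:
carry_out([
  [1,-0.5,-1,0,0,0,0],
  [1,-0.5,-1,0,0,0,0],
  [1,-0.5,-1,0,0,0,0],
  [1,-0.5,-1,0,0,0,0],
  [1,-0.5,-1,0,0,0,0],
  [1,-0.5,-1,0,0,0,0],
  [1,-0.5,-1,0,0,0,0],
  [1,-0.5,-1,0,0,0,0],
])

```text
clock: 1.7
position: [0.3008, 0.4096, 0.4264]
ee_rot: [0.171, -3.137, 0.001]
force: [1.0, 0.7, 0.2]
width: 0.998
gripper_force: 0.0
```

Call:
carry_out([
  [1,-0.5,-1,0,0,0,0],
  [1,-0.5,-1,0,0,0,0],
  [1,-0.5,-1,0,0,0,0],
  [1,-0.5,-1,0,0,0,0],
  [1,-0.5,-1,0,0,0,0],
  [1,-0.5,-1,0,0,0,0],
  [1,-0.5,-1,0,0,0,0],
  [1,-0.5,-1,0,0,0,0],
])

```text
clock: 2.5
position: [0.4219, 0.2218, 0.4265]
ee_rot: [0.171, -3.136, 0.0]
force: [-0.2, -1.1, -0.0]
width: 1.003
gripper_force: 0.0
```

Call:
carry_out([
  [1,-0.5,-1,0,0,0,0],
  [1,-0.5,-1,0,0,0,0],
  [1,-0.5,-1,0,0,0,0],
  [1,-0.5,-1,0,0,0,0],
  [1,-0.5,-1,0,0,0,0],
  [1,-0.5,-1,0,0,0,0],
  [1,-0.5,-1,0,0,0,0],
  [1,-0.5,-1,0,0,0,0],
])

```text
clock: 3.3
position: [0.5431, 0.034, 0.4264]
ee_rot: [0.172, -3.136, -0.0]
force: [-0.3, 0.9, -0.0]
width: 1.003
gripper_force: 0.0
```

```bash
python3 - <<'E'
from h import *;from cell import arm
np.set_printoptions(precision=4,suppress=True)
s=arm.observe();print(s["position"],s["ee_rot"],s["force"])
d=arm.get_image("wrist");np.savez("w1.npz",pos=s["position"],rot=s["ee_rot"],**d);print(d["tool_from_camera"])
cv2.imwrite("pics/w1.png",d["pixels"][:,:,::-1])
E
```

```text
[0.5431 0.034  0.4264] [ 0.1716 -3.1363 -0.0001] [-0.2809  0.9041 -0.0248]
[[ 0.001  -0.9688 -0.2478  0.0656]
 [ 1.      0.0007  0.0015 -0.0009]
 [-0.0013 -0.2478  0.9688 -0.1591]
 [ 0.      0.      0.      1.    ]]
```

View pics/w1.png

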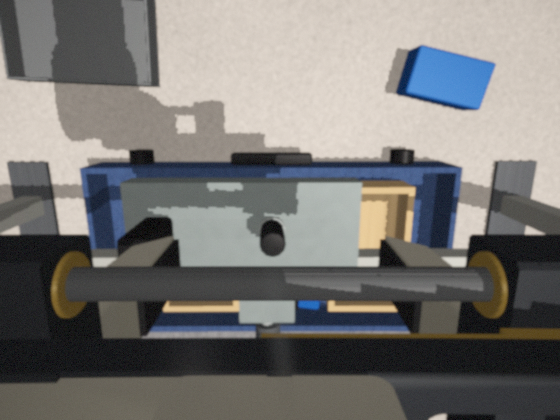

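The wrist view shows the knob top at about (272,243), the deck's near edge at v≈180 from u=122 to 361, the empty bay to the right, and the box at top left.

```bash
cat >> h.py <<'E'
def wz(d,u,v,z):
    p=cv2.undistortPoints(np.array([[[u,v]]],float),d["mtx"],np.array([float(d["k1"]),0,0,0,0]))[0,0]
    R=Ro.from_rotvec(d["rot"]).as_matrix();T=d["tool_from_camera"]
    r=R@T[:3,:3]@np.array([p[0],p[1],1]);o=R@T[:3,3]+d["pos"]
    return (o+r*(z-o[2])/r[2])[:2]
E
python3 - <<'E'
from h import *
np.set_printoptions(precision=4,suppress=True)
d=dict(np.load("w1.npz"))
for n,u,v,z in[("knob",272,243,.327),("knob base",272,231,.29),("deckL",122,182,.287),("deckR",361,181,.287),("caseL",84,167,.07),("caseR",458,164,.07),("bayR top near",413,185,.063),("boxR",157,84,.04),("boxL",5,76,.04),("spare",430,60,.05)]:
    print(n,wz(d,u,v,z), d["range_z"][v,u])
a=cv2.imread("pics/w1.png")[150:340,90:440];cv2.imwrite("pics/w1c.png",cv2.resize(a,None,fx=2.2,fy=2.2,interpolation=cv2.INTER_CUBIC))
E
```

```text
knob [0.5738 0.0317] 0.27328756
knob base [0.5768 0.0313] 0.27434477
deckL [ 0.5489 -0.0964] 0.30457625
deckR [0.5263 0.1002] 0.57864606
caseL [ 0.5847 -0.2381] 0.52821314
caseR [0.5225 0.2856] 0.5870236
bayR top near [0.5601 0.2318] 0.58653367
boxR [ 0.4604 -0.1489] 0.54393536
boxL [ 0.4746 -0.3579] 0.55444825
spare [0.3886 0.2244] 0.5008551
```

View pics/w1c.png

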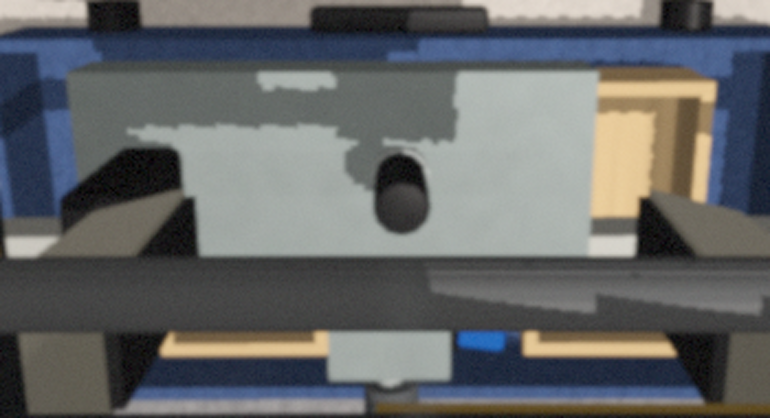

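Call:
carry_out([
  [0.7,-0.6,-0.1,0.5,0,0,0],
  [0.7,-0.6,-0.1,0.9,0,0,0],
  [0.7,0,0,1,0,0,0],
  [0.7,0,0,1,0,0,0],
  [0.7,0,0,1,0,0,0],
  [0.7,0,0,0.9,0,0,0],
  [0.7,0,0,0,0,0,0],
])

```text
clock: 4.05
position: [0.5711, 0.0335, 0.2911]
ee_rot: [0.171, -3.131, 0.001]
force: [0.3, 1.4, 1.5]
width: 0.699
gripper_force: 0.0
```

Call:
carry_out([
  [0,0,0,0,0,0,0],
  [0,0,0,0,0,0,0],
  [0,0,0,0,0,0,0],
  [0,0,0,0,0,0,0],
  [0,0,0,0,0,0,0],
  [0,0,0,0,0,0,0],
], squeeze=30)

```text
clock: 4.65
position: [0.5733, 0.0331, 0.2945]
ee_rot: [-0.171, 3.136, -0.0]
force: [-0.1, -4.1, 2.5]
width: 0.229
gripper_force: 2.6
```

Call:
carry_out([
  [0,0,0,0,0,0,0],
  [0,0,0,0,0,0,0],
  [0,0,0,0,0,0,0],
], squeeze=40)

```text
clock: 4.95
position: [0.5732, 0.0331, 0.2943]
ee_rot: [-0.171, 3.137, -0.0]
force: [-0.6, -0.3, 1.8]
width: 0.207
gripper_force: 39.8
```

Call:
carry_out([
  [0,0,0,-0.2,0,0,0],
  [0,0,0,-0.3,0,0,0],
  [0,0,0,-0.4,0,0,0],
  [0,0,0,-0.4,0,0,0],
])

```text
clock: 5.35
position: [0.5732, 0.0335, 0.3278]
ee_rot: [-0.172, 3.137, 0.001]
force: [-0.5, 0.1, -0.6]
width: 0.211
gripper_force: 39.8
```

Call:
carry_out([
  [0,0,0,-0.6,0,0,0],
  [0,0,0,-0.8,0,0,0],
  [0,0,0,-0.8,0,0,0],
  [0,0,0,-0.8,0,0,0],
  [0,0,0,-0.7,0,0,0],
])

```text
clock: 5.85
position: [0.5732, 0.0334, 0.4213]
ee_rot: [-0.172, 3.135, 0.001]
force: [0.5, 0.1, -1.4]
width: 0.208
gripper_force: 39.8
```

```bash
python3 - <<'E'
from h import *;from cell import arm
np.set_printoptions(precision=3,suppress=True)
s=arm.observe();print(s["position"],s["joints"],s["force"],s["width"])
for y in(.09,):print(plan(s,[.41,-.26,.35],y)[:3])
E
```

```text
[0.573 0.033 0.421] [-0.471  0.262  0.438  1.382 -0.111  1.521  1.64 ] [ 0.452  0.083 -1.393] 0.20846907211021917
(array([  7.773, -10.955,   2.836]), array([0.003, 0.014, 0.193]), array([  7.556, -11.102,   2.851]))
```

Call:
carry_out([
  [0,0.7,-1,0,0,0,0],
  [0,0.7,-1,0,0,0,0],
  [0,0.7,-1,0,0,0,0],
  [0,0.7,-1,0,0,0,0],
  [0,0.7,-1,0,0,0,0],
  [0,0.7,-1,0,0,0,0],
])

```text
clock: 6.45
position: [0.4844, -0.1283, 0.4202]
ee_rot: [-0.171, 3.136, 0.0]
force: [-0.7, -0.6, -0.5]
width: 0.212
gripper_force: 39.8
```

Call:
carry_out([
  [0,0.7,-1,0,0,0,0],
  [0,0.7,-1,0,0,0,0],
  [0,0.7,-1,0,0,0,0],
  [0,0.7,-1,0,0,0,0],
  [0,0.7,-1,0,0,0,0],
])

```text
clock: 6.95
position: [0.411, -0.262, 0.4202]
ee_rot: [-0.171, 3.135, 0.0]
force: [0.4, 0.1, -1.5]
width: 0.21
gripper_force: 39.8
```

Call:
carry_out([
  [0,0,0,0.5,0,0,1],
  [0,0,0,0.5,0,0,1],
  [0,0,0,0.5,0,0,1],
  [0,0,0,0.5,0,0,1],
  [0,0,0,0.5,0,0,1],
  [0,0,0,0.5,0,0,1],
  [0,0,0,0.5,0,0,1],
  [0,0,0,0.5,0,0,1],
])

```text
clock: 7.75
position: [0.412, -0.261, 0.3196]
ee_rot: [1.069, 2.953, 0.001]
force: [0.7, 1.1, -0.2]
width: 0.208
gripper_force: 39.8
```

Call:
carry_out([
  [0,0,0,0.5,0,0,1],
  [0,0,0,0.5,0,0,1],
  [0,0,0,0.5,0,0,1],
  [0,0,0,0.5,0,0,1],
  [0,0,0,0.5,0,0,1],
  [0,0,0,0.5,0,0,1],
  [0,0,0,0.5,0,0,1],
  [0,0,0,0.5,0,0,1],
])

```text
clock: 8.55
position: [0.4123, -0.2611, 0.2196]
ee_rot: [2.135, 2.304, 0.002]
force: [0.7, 0.6, -0.8]
width: 0.212
gripper_force: 39.8
```

Call:
carry_out([
  [0,0,0,0,0,-1,0],
  [0,0,0,0,0,-1,0],
  [0,0,0,0,0,-1,0],
  [0,0,0,0,0,-1,0],
  [0,0,0,0,0,-1,0],
  [0,0,0,0,0,-1,0],
  [0,0,0,0,0,-1,0],
  [0,0,0,0,0,-1,0],
])

```text
clock: 9.35
position: [0.4133, -0.2603, 0.2201]
ee_rot: [1.667, 1.806, -0.703]
force: [-0.1, -0.1, -1.5]
width: 0.209
gripper_force: 39.8
```

Call:
carry_out([
  [0,0,0,0,0,-1,0],
  [0,0,0,0,0,-0.5,0],
])

```text
clock: 9.55
position: [0.4133, -0.2596, 0.2194]
ee_rot: [1.567, 1.703, -0.809]
force: [-0.5, -0.2, -0.6]
width: 0.206
gripper_force: 39.8
```

```bash
python3 - <<'E'
from h import *;from cell import arm
np.set_printoptions(precision=3,suppress=True)
s=arm.observe();print(s["position"],s["joints"],s["force"],s["width"])
R=Ro.from_rotvec(s["ee_rot"]).as_matrix();print(R)
print("tip",s["position"]+R[:,2]*(.094))
print(R.T@(np.array([.408,-.267,.07])-s["position"])/.025)
E
```

```text
[ 0.413 -0.26   0.219] [-1.052  0.531  1.125  2.357  0.872  0.641 -0.666] [-0.514 -0.207 -0.643] 0.20609656933979353
[[-0.048  0.997  0.068]
 [ 0.576  0.083 -0.813]
 [-0.816  0.001 -0.578]]
tip [ 0.42  -0.336  0.165]
[ 4.713 -0.242  3.683]
```

Call:
carry_out([
  [0,0.8,0,0.6,0,0,0],
  [0,0.8,0,0.6,0,0,0],
  [0,0.8,0,0.6,0,0,0],
  [0,0.8,0,0.6,0,0,0],
])

```text
clock: 9.95
position: [0.4136, -0.2628, 0.1183]
ee_rot: [1.573, 1.704, -0.806]
force: [0.7, -0.1, -0.0]
width: 0.208
gripper_force: 39.8
```

```bash
python3 - <<'E'
from h import *;from cell import arm
np.set_printoptions(precision=3,suppress=True)
s=arm.observe();print(s["position"],s["joints"],s["force"],s["width"])
R=Ro.from_rotvec(s["ee_rot"]).as_matrix();print(R)
print("tip",s["position"]+R[:,2]*(.094))
print(R.T@(np.array([.408,-.267,.07])-s["position"])/.025)
E
```

```text
[ 0.414 -0.263  0.118] [-0.926  0.837  1.034  2.419  0.909  0.328 -0.884] [ 0.703 -0.064 -0.019] 0.20805348930280176
[[-0.046  0.997  0.067]
 [ 0.581  0.081 -0.81 ]
 [-0.813  0.002 -0.582]]
tip [ 0.42  -0.339  0.064]
[ 1.482 -0.243  1.246]
```

Call:
carry_out([
  [0,0.6,-0.05,0.25,0,0,0],
  [0,0.6,-0.05,0.25,0,0,0],
  [0,0.5,-0.05,0.2,0,0,0],
  [0,0,0,0,0,0,0],
])

```text
clock: 10.35
position: [0.4088, -0.2524, 0.0735]
ee_rot: [1.57, 1.706, -0.809]
force: [-0.3, -0.8, -0.8]
width: 0.209
gripper_force: 39.8
```

Call:
carry_out([
  [0.5,0,0,0,0,0,0],
  [0.5,0,0,0,0,0,0],
  [0.5,0,0,0,0,0,0],
  [0.5,0,0,-0.8,0,0,0],
  [0.5,0,0,-1,0,0,0],
  [0.5,0,0,-1,0,0,0],
])

```text
clock: 10.95
position: [0.4024, -0.196, 0.1161]
ee_rot: [1.575, 1.703, -0.809]
force: [0.7, 0.5, 0.7]
width: 0.503
gripper_force: 0.0
```

```bash
python3 - <<'E'
from h import *;from cell import arm
np.set_printoptions(precision=3,suppress=True)
s=arm.observe();print(s["position"],s["joints"],s["force"],s["width"])
d=arm.get_image("side");np.savez("side1.npz",**d)
e=arm.get_image("scene");np.savez("scene1.npz",**e)
a=d["pixels"][120:320,180:400,::-1];b=e["pixels"][140:350,180:380,::-1]
cv2.imwrite("pics/m1.png",np.hstack([cv2.resize(a,(440,400)),cv2.resize(b,(360,400))]))
E
```

```text
[ 0.402 -0.196  0.116] [-1.04   0.773  0.919  2.41   0.776  0.505 -0.893] [0.676 0.47  0.677] 0.5030128430671852
```

View pics/m1.png

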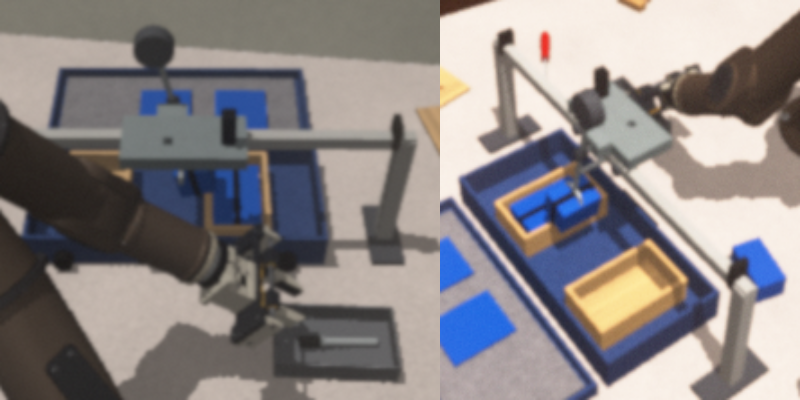

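The pin lies flat in the box, and the pack is swinging (counterweight toward +y, pack toward −y at this moment). The arm retreats, untilts and turns back while I set up the angle measurement.

Call:
carry_out([
  [0.7,-0.7,0,-0.6,0,1,0],
  [0.7,-0.7,0,-0.7,0,1,0],
  [0.7,-0.6,0,-0.8,0,1,0],
  [0.7,-0.5,0,-0.9,0,1,0],
  [0.7,-0.4,0,-0.9,0,1,0],
  [0.7,-0.3,0,-0.9,0,1,0],
  [0.7,-0.2,0,-1,0,1,0],
  [0.7,-0.1,0,-1,0,1,0],
])

```text
clock: 11.85
position: [0.4007, -0.1694, 0.3055]
ee_rot: [2.044, 2.209, -0.173]
force: [-0.4, 0.6, -1.8]
width: 0.697
gripper_force: 0.0
```

Call:
carry_out([
  [0.7,0,0,-1,0,1,0],
  [0.7,0,0,-1,0,0.5,0],
  [0.7,0,0,-1,0,0,-1],
  [0.7,0,0,-1,0,0,-1],
  [0.7,0,0,0,0,0,-1],
  [0.7,0,0,0,0,0,-1],
  [0.7,0,0,0,0,0,-1],
  [0.7,0,0,0,0,0,-1],
])

```text
clock: 12.65
position: [0.4001, -0.1622, 0.4033]
ee_rot: [1.347, 2.823, -0.037]
force: [0.5, 0.5, 0.5]
width: 0.7
gripper_force: 0.0
```

Call:
carry_out([
  [0.7,0,0,0,0,0,-1],
  [0.7,0,0,0,0,0,-1],
  [0.7,0,0,0,0,0,-1],
  [0.7,0,0,0,0,0,-1],
  [0.7,0,0,0,0,0,-1],
  [0.7,0,0,0,0,0,-1],
  [0.7,0,0,0,0,0,-1],
  [0.7,0,0,0,0,0,-1],
])

```text
clock: 13.45
position: [0.4002, -0.1621, 0.4032]
ee_rot: [0.141, 3.135, -0.042]
force: [-0.4, 0.5, -0.2]
width: 0.706
gripper_force: 0.0
```

```bash
cat >> h.py <<'E'
O=np.array([.687,.043]);YR=.114
X=np.array([np.cos(YR),np.sin(YR)]);Y=np.array([-np.sin(YR),np.cos(YR)])
def cloud(d):
    z=d["range_z"];v,u=np.nonzero(z>0);p=cv2.undistortPoints(np.c_[u,v].astype(float)[:,None],d["mtx"],np.array([float(d["k1"]),0,0,0,0]))[:,0]
    P=np.c_[p,np.ones(len(p))]*z[v,u][:,None];W=(P-d["t"])@d["R"]
    r=W[:,:2]-O;return np.c_[r@X,r@Y,W[:,2],v,u]
E
python3 - <<'E'
from h import *;from cell import arm
np.set_printoptions(precision=4,suppress=True)
s=arm.observe();print(s["position"],s["joints"],s["force"],s["width"])
print(plan(s,[.586,-.0635,.298],.114)[:3])
for f in("scene0","scene1"):
    c=cloud(dict(np.load(f+".npz")))
    m=(abs(c[:,1])<.2)&(abs(c[:,0])<.06)
    D=c[m&(c[:,2]>.33)&(c[:,0]>-.04)];Pk=c[m&(c[:,2]>.078)&(c[:,2]<.17)&(abs(c[:,0])<.06)]
    for n,q in(("disc",D),("pack",Pk)):print(f,n,len(q),np.median(q[:,:3],0),q[:,:3].min(0),q[:,:3].max(0))
    H=c[(c[:,2]>.34)&(c[:,2]<.352)&(c[:,0]<-.08)&(c[:,0]>-.15)];print("handle top",len(H),H[:,:3].mean(0),H[:,1].min(),H[:,1].max())
    b=c[(c[:,2]>.055)&(c[:,2]<.07)&(abs(c[:,0])<.085)&(c[:,1]>.05)&(c[:,1]<.235)]
    print("bay walls hist",np.histogram(b[:,1],bins=np.arange(.06,.24,.006)))
E
```

```text
[ 0.4002 -0.1621  0.4032] [-1.1953 -0.3019  1.1558  1.7602  0.3033  1.5093  1.4045] [-0.3831  0.4586 -0.1701] 0.7056681640198758
(array([-7.0293,  4.7102,  4.1092]), array([-0.2712,  0.0115, -2.0412]), array([-7.8315,  3.075 ,  4.2065]))
scene0 disc 326 [ 0.0055 -0.0182  0.3971] [-0.0203 -0.0632  0.33  ] [0.0138 0.0037 0.4241]
scene0 pack 685 [0.0056 0.0536 0.1427] [-0.0542 -0.0046  0.0868] [0.0435 0.0785 0.1698]
handle top 75 [-0.1148 -0.7273  0.3464] -1.4325752536353187 -0.07788284616074373
bay walls hist (array([ 0,  0,  0,  5, 44, 91, 20,  0,  0,  0,  0,  0,  0,  0,  0,  0,  0,
        1,  0,  0,  0,  0, 24, 88, 55,  0,  0,  0,  0]), array([0.06 , 0.066, 0.072, 0.078, 0.084, 0.09 , 0.096, 0.102, 0.108,
       0.114, 0.12 , 0.126, 0.132, 0.138, 0.144, 0.15 , 0.156, 0.162,
       0.168, 0.174, 0.18 , 0.186, 0.192, 0.198, 0.204, 0.21 , 0.216,
       0.222, 0.228, 0.234]))
scene1 disc 325 [0.0067 0.0357 0.4006] [-0.019  -0.0069  0.3304] [0.0135 0.0594 0.4252]
scene1 pack 622 [ 0.0068 -0.017   0.143 ] [-0.0547 -0.0711  0.0865] [0.0436 0.0058 0.1697]
handle top 71 [-0.1137 -0.6864  0.3456] -1.4355797430091966 -0.07677971922674283
bay walls hist (array([ 0,  0,  0,  6, 48, 90, 17,  0,  0,  0,  0,  0,  0,  0,  0,  0,  0,
        0,  0,  0,  0,  0, 30, 72, 77,  0,  0,  0,  0]), array([0.06 , 0.066, 0.072, 0.078, 0.084, 0.09 , 0.096, 0.102, 0.108,
       0.114, 0.12 , 0.126, 0.132, 0.138, 0.144, 0.15 , 0.156, 0.162,
       0.168, 0.174, 0.18 , 0.186, 0.192, 0.198, 0.204, 0.21 , 0.216,
       0.222, 0.228, 0.234]))
```

Call:
carry_out([
  [0.8,-0.93,0.49,0,-0.03,0,-0.25],
  [0.8,-0.93,0.49,0,-0.03,0,-0.25],
  [0.8,-0.93,0.49,0,-0.03,0,-0.25],
  [0.8,-0.93,0.49,0,-0.03,0,-0.25],
  [0.8,-0.93,0.49,0,-0.03,0,-0.25],
  [0.8,-0.93,0.49,0,-0.03,0,-0.25],
  [0.8,-0.93,0.49,0,-0.03,0,-0.25],
  [0.8,-0.93,0.49,0,-0.03,0,-0.25],
])

```text
clock: 14.25
position: [0.5027, -0.0555, 0.4239]
ee_rot: [-0.156, 3.06, -0.032]
force: [-0.5, -0.6, -0.3]
width: 0.804
gripper_force: 0.0
```

```bash
python3 - <<'E'
from h import *;from cell import arm
np.set_printoptions(precision=4,suppress=True)
s=arm.observe();print(s["clock"],s["position"],s["joints"])
for f in("scene0","scene1"):
    c=cloud(dict(np.load(f+".npz")))
    H=c[(c[:,2]>.343)&(c[:,2]<.352)&(c[:,0]<-.08)&(c[:,0]>-.14)&(abs(c[:,1]+.09)<.03)];print("handle top",len(H),np.median(H[:,:3],0),H.min(0)[:2],H.max(0)[:2], O+X*np.median(H[:,0])+Y*np.median(H[:,1]))
print(plan(s,[.586,-.062,.298],.114)[:3])
E
```

```text
14.25 [ 0.5027 -0.0555  0.4239] [-1.7746 -0.438   1.3181  1.6288  0.4733  1.5614  1.2162]
handle top 30 [-0.1125 -0.0891  0.3477] [-0.1236 -0.1033] [-0.0995 -0.0795] [ 0.5854 -0.0583]
handle top 31 [-0.1136 -0.0911  0.3451] [-0.1276 -0.1051] [-0.1004 -0.0768] [ 0.5845 -0.0604]
(array([-2.8942, -0.4709,  5.2828]), array([-0.2501,  0.7591, -0.1222]), array([-3.2792, -0.6377,  5.0345]))
```

The arm has drifted to a joint limit (j2/j3), so it stopped short of the target pose. I'll fit a quick kinematic model from the recorded poses to see how to unwind it.

```bash
cat > kin.py <<'E'
import numpy as np,itertools
from scipy.optimize import least_squares
from scipy.spatial.transform import Rotation as Ro
def fk(q,p,sg):
    # links: roll/pitch alternating; offsets after each pair free
    R=np.eye(3);x=np.zeros(3);k=0
    off=p[:21].reshape(7,3)
    for i in range(7):
        x=x+R@off[i]
        a=[0,0,1] if i%2==0 else [0,1,0]
        b=p[21] if i==0 else (p[22] if i==6 else 0)
        R=R@Ro.from_rotvec(np.array(a)*(sg[i]*q[i]+b)).as_matrix()
    return x+R@p[23:26],R
E
cat > fit.py <<'E'
from kin import *
D=[([0.17909949,0.59825673,0.22597097],[-4.55219800e-01,-3.10836480,2.4e-3],[-1.38262166,0.43518373,0.0249773,1.57409306,-0.01158627,1.13400255,-0.07508986]),
([.5732,.0334,.4213],[-.172,3.135,.001],[-0.471,0.262,0.438,1.382,-0.111,1.521,1.64]),
([.4133,-.2596,.2194],[1.567,1.703,-.809],[-1.052,0.531,1.125,2.357,0.872,0.641,-0.666]),
([.4136,-.2628,.1183],[1.573,1.704,-.806],[-0.926,0.837,1.034,2.419,0.909,0.328,-0.884]),
([.4024,-.196,.1161],[1.575,1.703,-.809],[-1.04,0.773,0.919,2.41,0.776,0.505,-0.893]),
([.4002,-.1621,.4032],[.141,3.135,-.042],[-1.1953,-0.3019,1.1558,1.7602,0.3033,1.5093,1.4045]),
([.5027,-.0555,.4239],[-.156,3.06,-.032],[-1.7746,-0.438,1.3181,1.6288,0.4733,1.5614,1.2162])]
p0=np.zeros(26);p0[[2,5,8,11,14,17,20]]=[.2,.1,.2,.2,.2,.1,.05];p0[25]=.2
best=None
for sg in itertools.product([1,-1],repeat=4):
  for b in(0,np.pi):
    s=[sg[0],1,sg[1],1,sg[2],1,sg[3]]
    q0=p0.copy();q0[22]=b
    def res(p):
        r=[]
        for x,rv,q in D:
            X,R=fk(q,p,s);r+=list((X-x)/.002)+list(((R-Ro.from_rotvec(rv).as_matrix())/.005).ravel())
        return np.r_[r,(p-q0)[:26]/.5]
    o=least_squares(res,q0,loss="linear",max_nfev=60)
    if best is None or o.cost<best[0]:best=(o.cost,s,o.x,o.fun);print(best[0],s)
print(np.round(best[2],4));f=best[3][:84].reshape(7,12);print(np.round(abs(f).max(1),2))
np.savez("kin.npz",p=best[2],s=best[1])
E
python3 fit.py
```

```text
418905.7803082474 [1, 1, 1, 1, 1, 1, 1]
418891.7732594579 [1, 1, 1, 1, 1, 1, 1]
205977.85567708942 [1, 1, 1, 1, 1, 1, -1]
205958.88523299358 [1, 1, 1, 1, 1, 1, -1]
137235.5617493047 [1, 1, -1, 1, -1, 1, -1]
5.133369613506908 [-1, 1, -1, 1, -1, 1, -1]
[-4.0000e-04  3.0000e-04  1.8580e-01  6.0000e-04 -1.9300e-02  8.5800e-02
  2.0000e-04 -1.9300e-02  2.8000e-01 -2.2000e-03 -7.7000e-03  2.8000e-01
 -6.0000e-04 -7.7000e-03  2.6450e-01  1.6000e-03 -1.0000e-04  1.6450e-01
  2.0000e-04 -1.0000e-04  1.1060e-01 -3.0000e-04  1.5706e+00  5.0000e-04
 -7.0000e-04  2.6060e-01]
[0.06 0.24 0.03 0.12 0.13 0.09 0.05]
```

```bash
cat > sim.py <<'E'
from kin import *
k=np.load("kin.npz");P,SG=k["p"],k["s"]
LO=np.array([-2.62,-.44,-1.27,.08,-1.32,.12,-2.74]);HI=np.array([2.62,2.09,1.32,2.57,4.46,2,2.74])
def jac(q):
    x,R=fk(q,P,SG);J=np.zeros((6,7))
    for i in range(7):
        d=q.copy();d[i]+=1e-5;a,b=fk(d,P,SG)
        J[:3,i]=(a-x)/1e-5;J[3:,i]=Ro.from_matrix(b@R.T).as_rotvec()/1e-5
    return x,R,J
def step(q,xt,Rt,lam=1e-3,ns=0,rest=None):
    for _ in range(6):
        x,R,J=jac(q);e=np.r_[xt-x,Ro.from_matrix(Rt@R.T).as_rotvec()]
        Ji=J.T@np.linalg.inv(J@J.T+lam**2*np.eye(6));dq=Ji@e
        if rest is not None: dq+=ns*(np.eye(7)-Ji@J)@(rest-q)
        q=np.clip(q+dq,LO,HI)
    return q,np.linalg.norm(e[:3])
def run(q,rows,pose=None,**kw):
    x,R=fk(q,P,SG) if pose is None else pose
    for r in rows:
        x=x+R@np.array(r[:3])*.025;R=R@Ro.from_rotvec(np.array(r[3:])*.1).as_matrix()
        q,e=step(q,x,R,**kw)
    return q,e,(x,R)
E
python3 - <<'E'
from sim import *
np.set_printoptions(precision=3,suppress=True)
q=np.array([-1.38262166,0.43518373,0.0249773,1.57409306,-0.01158627,1.13400255,-0.07508986])
rest0=q.copy()
rows=[[0,0,-1,0,0,-.5]]*8+[[-.5,-1,0,0,0,0]]*24+[[-.6,-.1,.5,0,0,0],[-.6,-.1,.9,0,0,0]]+[[0,0,1,0,0,0]]*3+[[0,0,.9,0,0,0]]+[[0,0,-.5,0,0,0]]*10
rowsB=[[.7,-1,0,0,0,0]]*11+[[0,0,.5,0,0,1]]*16+[[0,0,0,0,-1,0]]*9+[[0,0,0,0,-.5,0]]
for ns,rest in((0,None),(.02,rest0),(.1,rest0),(.02,(LO+HI)/2),(.1,(LO+HI)/2)):
    a,e,_=run(q,rows,ns=ns,rest=rest);b,e2,_=run(a,rowsB,ns=ns,rest=rest);print(ns,a,e,b,e2)
print("true [-0.471 0.262 0.438 1.382 -0.111 1.521 1.64] , [-1.052 .531 1.125 2.357 .872 .641 -.666]")
E
```

```text
0 [-0.468  0.262  0.432  1.386 -0.107  1.518  1.637] 1.4220500840710912e-16 [-1.041  0.517  1.111  2.357  0.883  0.654 -0.675] 2.7894008272968645e-16
0.02 [-0.386  0.259  0.318  1.378 -0.079  1.518  1.607] 1.0502936271219571e-07 [-0.882  0.4    0.835  2.349  0.997  0.817 -0.822] 4.5888877023065346e-07
0.1 [-0.38   0.259  0.31   1.378 -0.077  1.518  1.604] 5.235462964389726e-07 [-0.813  0.373  0.734  2.344  1.018  0.864 -0.855] 1.3295069039442244e-06
0.02 [ 0.343  0.351 -0.733  1.311  0.234  1.566  1.32 ] 8.158977029072969e-08 [-0.146  0.315 -0.119  2.293  1.112  1.16  -0.998] 9.810793433821653e-08
0.1 [ 0.416  0.382 -0.862  1.305  0.288  1.582  1.275] 5.065917700692069e-07 [-0.16   0.314 -0.102  2.294  1.11   1.155 -0.996] 4.80973544021152e-07
true [-0.471 0.262 0.438 1.382 -0.111 1.521 1.64] , [-1.052 .531 1.125 2.357 .872 .641 -.666]
```

```bash
cat > search.py <<'E'
from sim import *
import sys
from multiprocessing import Pool
q0=np.array([-1.7746,-0.438,1.3181,1.6288,0.4733,1.5614,1.2162])
yr=np.array([-np.sin(.114),np.cos(.114),0]);G=np.c_[np.cross(yr,[0,0,-1.]),yr,[0,0,-1.]]
def seg(q,x,R,xt,Rt,worst):
    n=int(max(np.ceil(np.linalg.norm(Rt.T@(xt-x),np.inf)/.025),np.ceil(np.linalg.norm(Ro.from_matrix(R.T@Rt).as_rotvec(),np.inf)/.1),1))
    rv=Ro.from_matrix(Rt@R.T).as_rotvec()
    m=9;
    for i in range(1,n+1):
        q1,_=stp(q,x+(xt-x)*i/n,Ro.from_rotvec(rv*i/n).as_matrix()@R)
        m=min(m,(np.minimum(q1-LO,HI-q1)).min(),1-(abs(q1-q)/np.array([.155,.155,.21,.21,.22,.22,.22])).max()*.9)
        q=q1
    return q,n,min(m,worst)
def stp(q,x,R):
    for _ in range(2):
        a,b,J=jac(q);e=np.r_[x-a,Ro.from_matrix(R@b.T).as_rotvec()]
        q=q+np.linalg.pinv(J,rcond=1e-3)@e
    return q,0
hA=np.array([.5855,-.0605,.42]);hB=hA*[1,1,0]+[0,0,.298]
def ev(seed):
    g=np.random.default_rng(seed)
    w1=np.array([g.uniform(.33,.5),g.uniform(-.25,.2),g.uniform(.2,.45)]);w2=np.array([g.uniform(.33,.48),g.uniform(-.3,.3),g.uniform(.2,.45)])
    R1=G@Ro.from_rotvec([g.uniform(-.3,.3),g.uniform(-.9,.3),g.uniform(-1.2,1.2)]).as_matrix()
    x,R=fk(q0,P,SG);q=q0;n=0;W=9
    path=[(w1,R),(w1,R1),(w2,R1),(w2,G),(hA,G),(hB,G)]
    try:
        for i,(a,b) in enumerate(path):
            q,k,W=seg(q,x,R,a,b,9 if i==0 else W);n+=k;x,R=a,b
        ex=q
        for d in(.2,-.1):
            q,k,W=seg(q,x,R,hB+d*yr,G,W);x=hB+d*yr
    except Exception: return (-9,)
    return (W,n,seed,w1,w2,Ro.from_matrix(G.T@R1).as_rotvec(),ex)
if __name__=="__main__":
    with Pool() as p: r=p.map(ev,range(int(sys.argv[1])),chunksize=4)
    r=[a for a in r if a[0]>-8];r.sort(key=lambda a:-min(a[0],.15)+.002*a[1])
    np.set_printoptions(precision=3,suppress=True)
    for a in r[:6]:print(a)
E
nproc; time OMP_NUM_THREADS=1 timeout 300 python3 search.py 600
```

```text
4
(np.float64(0.02926247518049757), 37, 550, array([0.385, 0.159, 0.444]), array([0.434, 0.224, 0.433]), array([ 0.109, -0.39 , -0.066]), array([-0.687,  0.461,  1.063,  1.613, -0.414,  1.314,  2.124]))
(np.float64(0.017837376319375597), 36, 222, array([0.394, 0.067, 0.381]), array([0.46 , 0.237, 0.22 ]), array([ 0.033, -0.262,  0.133]), array([-0.608,  0.411,  0.908,  1.608, -0.334,  1.287,  2.04 ]))
(np.float64(0.01514366227783387), 35, 48, array([0.396, 0.018, 0.328]), array([0.434, 0.091, 0.416]), array([ 0.054, -0.266,  0.652]), array([-0.711,  0.482,  1.116,  1.615, -0.444,  1.326,  2.155]))
(np.float64(0.030776710250343453), 44, 411, array([0.35 , 0.155, 0.449]), array([0.443, 0.236, 0.304]), array([0.168, 0.297, 0.522]), array([-0.653,  0.437,  0.994,  1.611, -0.377,  1.301,  2.085]))
(np.float64(0.017388618416234625), 39, 428, array([0.439, 0.02 , 0.355]), array([0.377, 0.148, 0.344]), array([ 0.232, -0.772,  0.345]), array([-0.648,  0.433,  0.983,  1.611, -0.371,  1.299,  2.079]))
(np.float64(0.016727919278096526), 40, 18, array([0.398, 0.073, 0.27 ]), array([0.342, 0.282, 0.341]), array([ 0.087, -0.208, -0.059]), array([-0.69 ,  0.464,  1.07 ,  1.614, -0.418,  1.315,  2.128]))
real	1m10.002s
user	4m31.896s
sys	0m0.254s
```

```bash
cat > s2.py <<'E'
from search import *
def ev2(a):
    w1,w2=map(np.array,a);x,R=fk(q0,P,SG);q=q0;n=0;W=9;tr=[]
    for i,(c,b) in enumerate([(w1,R),(w1,G),(w2,G),(w2*[1,1,0]+[0,0,.42],G),(hA,G),(hB,G)]):
        q,k,W=seg(q,x,R,c,b,9 if i==0 else W);n+=k;x,R=c,b;tr.append((W,q))
    W0=W
    for d in(.2,-.1):
        q2,k,W=seg(q,x,R,hB+d*yr,G,W)
    return W0,W,n,a,tr[-1][1],[t[0] for t in tr]
if __name__=="__main__":
    L=[((x1,y1,z1),(x2,y2,z2)) for x1 in(.36,.4,.44) for y1 in(0.,.08) for z1 in(.3,.38) for x2 in(.4,.46) for y2 in(.1,.24) for z2 in(.22,.3,.42)]
    with Pool() as p:r=p.map(ev2,L)
    r.sort(key=lambda a:-min(a[1],.1)+.002*a[2]);np.set_printoptions(precision=3,suppress=True)
    for a in r[:6]:print(*a[:5],np.array(a[5]))
E
OMP_NUM_THREADS=1 timeout 200 python3 s2.py
```

```text
0.02446276100958905 0.02446276100958905 34 ((0.36, 0.08, 0.38), (0.4, 0.24, 0.42)) [-0.702  0.474  1.097  1.614 -0.433  1.321  2.144] [0.024 0.024 0.024 0.024 0.024 0.024]
-0.004193691532135002 -0.004193691532135002 34 ((0.4, 0.0, 0.38), (0.4, 0.24, 0.42)) [-0.709  0.481  1.113  1.615 -0.442  1.325  2.154] [ 0.011  0.011  0.011  0.011 -0.004 -0.004]
-0.010722496374513613 -0.010722496374513613 34 ((0.36, 0.08, 0.3), (0.4, 0.24, 0.42)) [-0.71   0.482  1.114  1.615 -0.443  1.325  2.154] [ 0.02   0.02   0.02   0.02  -0.011 -0.011]
-0.025527675942718264 -0.025527675942718264 36 ((0.36, 0.0, 0.3), (0.4, 0.24, 0.42)) [-0.708  0.479  1.109  1.615 -0.44   1.324  2.151] [-0.026 -0.026 -0.026 -0.026 -0.026 -0.026]
-0.03389718452739948 -0.03389718452739948 36 ((0.36, 0.0, 0.38), (0.4, 0.24, 0.42)) [-0.699  0.471  1.089  1.614 -0.428  1.319  2.139] [-0.034 -0.034 -0.034 -0.034 -0.034 -0.034]
-0.036240629867853036 -0.036240629867853036 38 ((0.36, 0.08, 0.38), (0.4, 0.24, 0.3)) [-0.712  0.483  1.118  1.615 -0.445  1.326  2.157] [ 0.024  0.024  0.024  0.018 -0.036 -0.036]
```

```bash
python3 - <<'E'
from h import *;from cell import arm
np.set_printoptions(precision=3,suppress=True)
s=arm.observe()
a=plan(s,[.36,.08,.38],.114);print(a[0]/7,a[1])
print((a[3].T@(np.array([.4,.24,.42])-np.array([.36,.08,.38])))/.025/7)
E
```

```text
[0.749 0.858 0.173] [-0.25   0.759 -0.122]
[-0.331  0.882 -0.229]
```

Call:
carry_out([
  [0.8,0.75,0.86,0.17,0,0,0],
  [0.8,0.75,0.86,0.17,0,0,0],
  [0.8,0.75,0.86,0.17,0,0,0],
  [0.8,0.75,0.86,0.17,0,0,0],
  [0.8,0.75,0.86,0.17,0,0,0],
  [0.8,0.75,0.86,0.17,0,0,0],
  [0.8,0.75,0.86,0.17,0,0,0],
  [0.8,0,0,0,-0.25,0.75,-0.1],
])

```text
clock: 15.05
position: [0.3556, 0.0833, 0.38]
ee_rot: [0.19, -3.136, 0.002]
force: [1.1, -0.9, -0.2]
width: 0.796
gripper_force: 0.0
```

```bash
cat > s3.py <<'E'
from search import *
import search
from h import plan
from cell import arm
np.set_printoptions(precision=3,suppress=True)
s=arm.observe();q0=s["joints"];print(s["clock"],s["position"],q0)
def ev3(w):
    x,R=fk(q0,P,SG);q=q0;n=0;W=9
    for c,b in [(np.array(v),G) for v in w]+[(hA,G),(hB,G)]:
        q,k,W=seg(q,x,R,c,b,W);n+=k;x,R=c,b
    e=q;Ws=[seg(q,x,R,hB+d*yr,G,9)[2] for d in(.2,-.1)]
    return W,Ws,n,w,e
if __name__=="__main__":
    L=[[(x,y,z)] for x in(.33,.4,.46) for y in(.16,.24,.34,.44) for z in(.3,.36,.42)]
    with Pool() as p:r=p.map(ev3,L)
    r.sort(key=lambda a:-min(a[0],.1,*a[1])+.002*a[2])
    for a in r[:6]:print(*a, plan(s,a[3][0],.114)[0])
E
OMP_NUM_THREADS=1 python3 s3.py
```

```text
15.05 [0.356 0.083 0.38 ] [-1.559 -0.357  0.864  1.905  0.271  1.479  0.939]
0.12670684695161794 [np.float64(0.2418056082276241), np.float64(0.27619860081577396)] 33 [(0.4, 0.34, 0.3)] [-0.682  0.457  1.051  1.613 -0.407  1.311  2.117] [-3.003  9.981  3.185]
0.12539418939384667 [np.float64(0.24375927935841868), np.float64(0.27773468093815734)] 33 [(0.4, 0.34, 0.36)] [-0.681  0.456  1.05   1.613 -0.406  1.311  2.116] [-3.002  9.978  0.785]
0.12426343496539488 [np.float64(0.24533594730913588), np.float64(0.2789742817965797)] 33 [(0.4, 0.34, 0.42)] [-0.68   0.456  1.048  1.613 -0.406  1.311  2.115] [-3.001  9.975 -1.615]
0.11684166294781861 [np.float64(0.24519861204287086), np.float64(0.2788663086023573)] 34 [(0.33, 0.34, 0.3)] [-0.68   0.456  1.048  1.613 -0.406  1.311  2.115] [-0.223 10.319  3.186]
0.11559759501714839 [np.float64(0.23850582322182867), np.float64(0.27360391862902755)] 34 [(0.33, 0.34, 0.36)] [-0.683  0.458  1.054  1.613 -0.409  1.312  2.119] [-0.222 10.316  0.786]
0.11453260105267543 [np.float64(0.2351825178992648), np.float64(0.27099041838503535)] 34 [(0.33, 0.34, 0.42)] [-0.684  0.459  1.057  1.613 -0.41   1.312  2.12 ] [-0.222 10.313 -1.614]
```

Call:
carry_out([
  [0.8,-0.3,1,-0.16,0,0,0],
  [0.8,-0.3,1,-0.16,0,0,0],
  [0.8,-0.3,1,-0.16,0,0,0],
  [0.8,-0.3,1,-0.16,0,0,0],
  [0.8,-0.3,1,-0.16,0,0,0],
  [0.8,-0.3,1,-0.16,0,0,0],
  [0.8,-0.3,1,-0.16,0,0,0],
  [0.8,-0.3,1,-0.16,0,0,0],
])

```text
clock: 15.85
position: [0.3973, 0.2861, 0.413]
ee_rot: [-0.173, 3.136, -0.0]
force: [-0.3, -1.4, 0.5]
width: 0.805
gripper_force: 0.0
```

```bash
python3 - <<'E'
from h import *;from cell import arm
np.set_printoptions(precision=3,suppress=True)
s=arm.observe();print(s["joints"])
print([a for a in plan(s,[.5855,-.0605,.42],.114)[:3]])
E
```

```text
[-1.685  0.124  1.112  1.619 -0.111  1.467  1.116]
[array([ -5.955, -14.608,  -0.268]), array([-0.004,  0.013, -0.036]), array([ -5.902, -14.63 ,  -0.281])]
```

Call:
carry_out([
  [0.8,-0.4,-1,0,0,0,0],
  [0.8,-0.4,-1,0,0,0,0],
  [0.8,-0.4,-1,0,0,0,0],
  [0.8,-0.4,-1,0,0,0,0],
  [0.8,-0.4,-1,0,0,0,0],
  [0.8,-0.4,-1,0,0,0,0],
  [0.8,-0.4,-1,0,0,0,0],
])

```text
clock: 16.55
position: [0.4862, 0.1175, 0.4129]
ee_rot: [-0.173, 3.136, -0.0]
force: [-0.9, 0.2, 0.9]
width: 0.802
gripper_force: 0.0
```

Call:
carry_out([
  [0.8,-0.4,-1,0,0,0,0],
  [0.8,-0.4,-1,0,0,0,0],
  [0.8,-0.4,-1,0,0,0,0],
  [0.8,-0.4,-1,0,0,0,0],
  [0.8,-0.4,-1,0,0,0,0],
  [0.8,-0.4,-1,0,0,0,0],
  [0.8,-0.4,-1,0,0,0,0],
  [0.8,0,0,0,0,0,0],
])

```text
clock: 17.35
position: [0.5748, -0.0517, 0.4128]
ee_rot: [-0.164, 3.137, -0.005]
force: [-1.0, -0.2, -0.4]
width: 0.801
gripper_force: 0.0
```

```bash
python3 - <<'E'
from h import *;from cell import arm
np.set_printoptions(precision=4,suppress=True)
s=arm.observe();print(s["joints"],s["position"])
print([a for a in plan(s,[.5855,-.0605,.298],.114)[:3]])
d=arm.get_image("wrist");cv2.imwrite("pics/w2.png",d["pixels"][:,:,::-1]);np.savez("w2.npz",pos=s["position"],rot=s["ee_rot"],**d)
E
```

```text
[-0.7412  0.3884  1.1248  1.4225 -0.3462  1.5445  2.0367] [ 0.5748 -0.0517  0.4128]
[array([-0.3865, -0.381 ,  4.5934]), array([-0.0296,  0.0012, -0.0981]), array([-0.3832, -0.3984,  4.5922])]
```

View pics/w2.png

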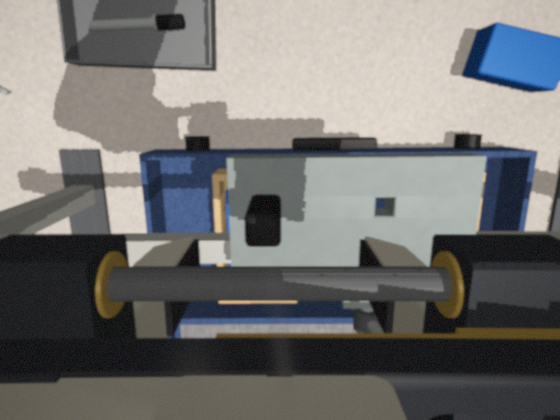

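The pin lies in the box and the handle's top face is near (264,231), slightly left of the gripper's centre.

```bash
python3 - <<'E'
from h import *
d=dict(np.load("w2.npz"));s=dict(position=d["pos"],ee_rot=d["rot"])
for v in(215,231,245):print(wz(d,264,v,.347),d["range_z"][v,264])
w=wz(d,264,230,.347);print(w,plan(s,[*w,.298],.114)[0])
E
```

```text
[ 0.57481988 -0.06210068] 0.23345377
[ 0.58555206 -0.06107655] 0.23498692
[ 0.59514183 -0.06016071] 0.23847419
[ 0.58487424 -0.06114126] [-0.35890361 -0.40393121  4.5934775 ]
```

Call:
carry_out([
  [0.7,-0.37,-0.4,0.2,0,0,-0.1],
  [0.7,0,0,0.8,0,0,0],
  [0.7,0,0,0.9,0,0,0],
  [0.7,0,0,0.9,0,0,0],
  [0.7,0,0,0.9,0,0,0],
  [0.7,0,0,0.8,0,0,0],
  [0.4,0,0,0,0,0,0],
])

```text
clock: 18.1
position: [0.5835, -0.0535, 0.2983]
ee_rot: [0.193, -3.132, -0.002]
force: [-0.2, 0.0, -0.5]
width: 0.655
gripper_force: 0.0
```

Call:
carry_out([
  [0,0,0,0,0,0,0],
  [0,0,0,0,0,0,0],
  [0,0,0,0,0,0,0],
  [0,0,0,0,0,0,0],
  [0,0,0,0,0,0,0],
  [0,0,0,0,0,0,0],
], squeeze=50)

```text
clock: 18.7
position: [0.5856, -0.0554, 0.3015]
ee_rot: [-0.191, 3.134, 0.0]
force: [0.3, -1.1, 5.7]
width: 0.261
gripper_force: 50.0
```

```bash
cat >> h.py <<'E'
def meas(d):
    """bay centre y, disc y, pack (y mid of top), in rig frame via scene depth"""
    c=cloud(d);m=(abs(c[:,0])<.06)&(abs(c[:,1])<.35)
    D=c[m&(c[:,2]>.345)&(c[:,2]<.44)&(c[:,0]>-.04)]
    Pk=c[m&(c[:,2]>.078)&(c[:,2]<.14)]
    mid=lambda a:(np.percentile(a[:,1],3)+np.percentile(a[:,1],97))/2
    return mid(D),np.median(D[:,1]),(D[:,2].min()+D[:,2].max())/2,mid(Pk),len(D),len(Pk)
E
cat > watch.py <<'E'
from h import *;from cell import arm
import sys
n=int(sys.argv[1]);np.set_printoptions(precision=4,suppress=True)
L=[]
for i in range(n):
    s=arm.observe();d=arm.get_image("scene");L.append([s["clock"],(s["position"][:2]-O)@Y,(s["position"][:2]-O)@X,*meas(d)])
L=np.array(L);print(L);old=np.load("log.npy") if len(sys.argv)>2 else L[:0];np.save("log.npy",np.r_[old,L] if len(old) else L)
np.savez("scene2.npz",**d)
E
python3 watch.py 20; python3 -c "
from cell import arm;s=arm.observe();print(s['joints'],s['position'],s['ee_rot'],s['force'],s['width'])"
```

```text
[[ 18.7     -0.0862  -0.112    0.0216   0.0288   0.3926  -0.0041 319.
  298.    ]
 [ 18.75    -0.0862  -0.112    0.026    0.0345   0.3915  -0.0109 319.
  286.    ]
 [ 18.8     -0.0862  -0.112    0.0299   0.0386   0.3899  -0.0154 319.
  281.    ]
 [ 18.85    -0.0862  -0.112    0.0331   0.0415   0.392   -0.0197 318.
  278.    ]
 [ 18.9     -0.0862  -0.112    0.0357   0.0423   0.392   -0.0219 319.
  271.    ]
 [ 18.95    -0.0862  -0.112    0.0356   0.0432   0.3856  -0.0242 322.
  262.    ]
 [ 19.      -0.0862  -0.112    0.0352   0.0441   0.3901  -0.0232 323.
  257.    ]
 [ 19.05    -0.0862  -0.112    0.0351   0.0428   0.3901  -0.0244 321.
  255.    ]
 [ 19.1     -0.0862  -0.112    0.0337   0.0418   0.3926  -0.0206 321.
  265.    ]
 [ 19.15    -0.0862  -0.112    0.0315   0.0391   0.3905  -0.0176 319.
  274.    ]
 [ 19.2     -0.0861  -0.112    0.0285   0.0366   0.3913  -0.013  318.
  286.    ]
 [ 19.25    -0.0862  -0.112    0.0242   0.0317   0.3939  -0.007  318.
  298.    ]
 [ 19.3     -0.0862  -0.112    0.0191   0.0262   0.3863  -0.002  319.
  297.    ]
 [ 19.35    -0.0861  -0.112    0.0133   0.0208   0.3866   0.0043 320.
  309.    ]
 [ 19.4     -0.0862  -0.112    0.0089   0.0164   0.3892   0.0112 315.
  319.    ]
 [ 19.45    -0.0862  -0.112    0.0031   0.011    0.3871   0.017  317.
  328.    ]
 [ 19.5     -0.0862  -0.112   -0.0017   0.006    0.387    0.0228 315.
  329.    ]
 [ 19.55    -0.0862  -0.112   -0.0055   0.0018   0.3857   0.0287 314.
  335.    ]
 [ 19.6     -0.0862  -0.112   -0.0111  -0.0029   0.385    0.0338 315.
  336.    ]
 [ 19.65    -0.0862  -0.112   -0.0126  -0.0063   0.385    0.04   311.
  324.    ]]
[-0.70040529  0.46159245  1.06996549  1.60888398 -0.41616312  1.31894196
  2.12312276] [ 0.58555519 -0.05534947  0.30144658] [-1.90838801e-01  3.13399988e+00  3.89249712e-04] [-0.16971614  0.42113728  6.49298255] 0.2593121174689304
```

Call:
carry_out([
  [0,0,0,0,0,0,0],
  [0,0,0,0,0,0,0],
  [0,0,0,0,0,0,0],
  [0,0,0,0,0,0,0],
])

```text
clock: 20.1
position: [0.5855, -0.0554, 0.3014]
ee_rot: [-0.191, 3.134, 0.0]
force: [-0.3, -1.4, 5.9]
width: 0.262
gripper_force: 50.0
```

```bash
python3 watch.py 16 a >/dev/null; cat > fitw.py <<'E'
from h import *
from scipy.optimize import least_squares
L=np.load("log.npy");d1=dict(np.load("scene1.npz"));m1=meas(d1)
t0=L[0,0]
def f(p,t):return p[0]*np.cos(p[2]*(t-t0))+p[1]*np.sin(p[2]*(t-t0))
t=L[:,0]
def res(p):
    th=f(p,t);return np.r_[(L[:,4]-(p[3]-p[5]*np.sin(th))),(L[:,6]-(p[4]+p[6]*np.sin(th))),(p[5]-.12)*.3]/.001
o=least_squares(res,[0,-.2,3.8,.01,.01,.12,.15])
print(np.round(o.x,4),"amp",np.hypot(o.x[0],o.x[1]),"rms mm",np.sqrt(np.mean(o.fun**2)))
J=np.linalg.inv(o.jac.T@o.jac);print("sd",np.sqrt(np.diag(J))[:4])
print("t end",t[-1]+.05,"scene1 m",m1,"pred",o.x[3]-o.x[5]*np.sin(f(o.x,11.0)),t0)
# bay
c=cloud(dict(np.load("scene2.npz")))
for lo,hi in((.08,.105),(.19,.215),):
    b=c[(c[:,2]>.057)&(c[:,2]<.068)&(c[:,0]>-.08)&(c[:,0]<.08)&(c[:,1]>lo)&(c[:,1]<hi)];print("wall",b[:,:3].mean(0),len(b),b[:,1].min(),b[:,1].max())
np.save("fit.npy",o.x)
E
python3 fitw.py
```

```text
[-0.1018 -0.2048  3.8607  0.0169  0.0102  0.1201  0.1499] amp 0.2286894701832507 rms mm 0.5751803754691404
sd [0.00371257 0.00643541 0.00933121 0.00022116]
t end 20.900000000000002 scene1 m (np.float64(0.029367463286496837), np.float64(0.03618352857312693), np.float64(0.3918993721348826), np.float64(-0.02862413689722364), 319, 263) pred 0.03976281085006475 18.7
wall [-0.00112032  0.09117641  0.06245094] 129 0.08105203642168975 0.09810856231610732
wall [0.00107145 0.20213803 0.06274385] 145 0.1939249745584843 0.20921181111653567
```

```bash
cat > plan_swing.py <<'E'
import numpy as np,sys
from scipy.optimize import minimize
def planv(th,thd,w,dist,N,lag=0.0,g=9.81,dt=.1,vmax=.24):
    T=N*dt+lag
    # velocity piecewise const v_k on [k dt,(k+1)dt]+lag ; theta response to v step at t
    t=np.arange(N+1)*dt+lag
    B=np.zeros((N+1,N));
    for k in range(N):B[k,k]+=1;B[k+1,k]-=1       # dv at t_k
    C=np.array([-(w/g)*np.sin(w*(T-t)),-(w/g)*np.cos(w*(T-t))])@B  # theta, theta'/w
    A=np.r_[C,np.ones((1,N))*dt]
    f=np.array([th*np.cos(w*T)+thd/w*np.sin(w*T),-th*np.sin(w*T)+thd/w*np.cos(w*T)])
    b=np.r_[-f,dist]
    r=minimize(lambda v:((B@v)**2).sum()*10,np.linalg.lstsq(A,b,rcond=None)[0],jac=lambda v:20*B.T@(B@v),bounds=[(-vmax,vmax)]*N,constraints=dict(type="eq",fun=lambda v:(A@v-b)*10,jac=lambda v:A*10),options=dict(maxiter=400))
    v=r.x;return v,A@v-b
def simth(th,thd,w,v,lag=0.,dt=.1,g=9.81,h=.005,extra=0):
    V=np.r_[v,np.zeros(extra)];out=[];a=th;b=thd;pv=0
    n=int(dt/h);vf=np.repeat(V,n);vf=np.r_[np.zeros(int(round(lag/h))),vf]
    for x in vf:
        b-=w*w/g*(x-pv);pv=x
        a,b=a*np.cos(w*h)+b/w*np.sin(w*h),-a*w*np.sin(w*h)+b*np.cos(w*h);out.append(a)
    b-=w*w/g*(0-pv);return np.array(out),a,b
E
python3 - <<'E'
from plan_swing import *
from cell import arm
np.set_printoptions(precision=3,suppress=True)
p=np.load("fit.npy");t=arm.observe()["clock"];w=p[2];u=w*(t-18.7)
th=p[0]*np.cos(u)+p[1]*np.sin(u);thd=w*(-p[0]*np.sin(u)+p[1]*np.cos(u));print(t,th,thd)
for N in(14,16,20,24):
    v,e=planv(th,thd,w,.137,N,lag=.02);o,a,b=simth(th,thd,w,v,lag=.02)
    q=np.cumsum(v)*.1;print(N,v/.25,e,"max th",abs(o).max(),a,b/w,"q",q.min(),q.max())
E
```

```text
20.9 -0.10350394924921136 0.7873059878352245
14 [ 0.139  0.422  0.73   0.945  0.96   0.96   0.96   0.954  0.707  0.313
 -0.113 -0.451 -0.591 -0.454] [-0.  0. -0.] max th 0.1458667035928386 9.182108198779737e-16 -3.8821562126488253e-16 q 0.003479283232286414 0.17724607374540846
16 [ 0.285  0.573  0.811  0.952  0.96   0.96   0.955  0.816  0.577  0.288
 -0.002 -0.244 -0.4   -0.447 -0.382 -0.222] [-0.  0.  0.] max th 0.14262832174170295 4.174178364069192e-16 -8.950526823607013e-16 q 0.007131368022456271 0.1793951831713612
20 [ 0.294  0.577  0.806  0.943  0.96   0.96   0.922  0.772  0.544  0.278
  0.016 -0.204 -0.35  -0.409 -0.381 -0.283 -0.145 -0.008  0.088  0.1  ] [0. 0. 0.] max th 0.14302174280553528 -1.0172255832802124e-15 -3.612562031214879e-16 q 0.007361048628153616 0.17680736496874913
24 [ 0.167  0.35   0.524  0.661  0.741  0.752  0.69   0.563  0.389  0.191
 -0.005 -0.171 -0.285 -0.335 -0.315 -0.232 -0.102  0.052  0.204  0.326
  0.396  0.399  0.329  0.191] [-0. -0.  0.] max th 0.16747716696740048 -4.1037052228576343e-16 1.3803222089418045e-15 q 0.00416741848417478 0.137
```

Call:
carry_out([
  [0,0,0.28,0,0,0,0],
  [0,0,0.57,0,0,0,0],
  [0,0,0.81,0,0,0,0],
  [0,0,0.95,0,0,0,0],
  [0,0,0.96,0,0,0,0],
  [0,0,0.96,0,0,0,0],
  [0,0,0.96,0,0,0,0],
  [0,0,0.82,0,0,0,0],
], squeeze=60)

```text
clock: 21.7
position: [0.5678, 0.1036, 0.3015]
ee_rot: [-0.193, 3.13, 0.001]
force: [14.8, -0.5, -3.2]
width: 0.26
gripper_force: 60.0
```

Call:
carry_out([
  [0,0,0.58,0,0,0,0],
  [0,0,0.29,0,0,0,0],
  [0,0,0,0,0,0,0],
  [0,0,-0.24,0,0,0,0],
  [0,0,-0.4,0,0,0,0],
  [0,0,-0.45,0,0,0,0],
  [0,0,-0.38,0,0,0,0],
  [0,0,-0.22,0,0,0,0],
])

```text
clock: 22.5
position: [0.5703, 0.0814, 0.3015]
ee_rot: [-0.191, 3.131, 0.001]
force: [9.5, 2.1, 0.8]
width: 0.26
gripper_force: 60.0
```

```bash
python3 watch.py 34 | tail -34 | awk 'NR%4==1 || NR>64'; python3 -c "
from cell import arm;s=arm.observe();print(s['joints'],s['position'],s['ee_rot'],s['force'],s['width'])"
```

```text
[ 23.35     0.0516  -0.1116   0.1464   0.1529   0.3923   0.1491 354.
 [ 23.45     0.0516  -0.1115   0.1445   0.1518   0.3867   0.1496 359.
 [ 23.55     0.0517  -0.1115   0.1452   0.1509   0.3866   0.15   354.
 [ 23.65     0.0517  -0.1115   0.1447   0.151    0.3859   0.1501 351.
 [ 23.75     0.0516  -0.1115   0.1446   0.1513   0.3862   0.1502 353.
 [ 23.85     0.0517  -0.1115   0.144    0.1511   0.3864   0.1499 358.
 [ 23.95     0.0517  -0.1115   0.1455   0.1516   0.3873   0.149  357.
 [ 24.05     0.0516  -0.1116   0.1462   0.1537   0.3878   0.1487 359.
 [ 24.15     0.0517  -0.1116   0.1469   0.1538   0.3863   0.145  365.
[-0.97246936  0.44209251  1.09777237  1.6416947  -0.40653313  1.30478288
  1.88701019] [0.57029231 0.08161687 0.30147345] [-1.91751942e-01  3.13096680e+00  6.31549511e-05] [ 9.47161128 -0.90397286  0.86088319] 0.2569357101628554
```

```bash
cat > fit2.py <<'E'
from h import *
L=np.load("log.npy");t=L[:,0];w=3.86;t1=t[-1]+.05
c,s=np.cos(w*(t-t1)),np.sin(w*(t-t1));o=np.ones_like(t);z=0*o
# theta = a c + b s
A=np.r_[np.c_[-.12*c,-.12*s,o,z],np.c_[.15*c,.15*s,z,o]];b=np.r_[L[:,4],L[:,6]]
x,r,_,_=np.linalg.lstsq(A,b,rcond=None);print("theta,thd/w at",t1,x[:2],"amp",np.hypot(*x[:2]),"disc0,pack0",x[2:],"rms",np.sqrt(r/len(b)),"tcp",L[-1,1])
np.save("st.npy",[t1,x[0],x[1]*w])
E
python3 fit2.py
python3 - <<'E'
from h import *;from cell import arm
np.set_printoptions(precision=4,suppress=True)
d=dict(np.load("scene2.npz"));c=cloud(d)
for z0,z1 in((.088,.1),(.1,.12),(.12,.14)):
    Pk=c[(abs(c[:,0])<.06)&(c[:,2]>z0)&(c[:,2]<z1)&(c[:,1]>.05)&(c[:,1]<.25)]
    F=Pk[Pk[:,0]>.035];print(z0,len(F),"far face y",np.percentile(F[:,1],[1,50,99]),"x",np.median(F[:,0]))
T=c[(abs(c[:,0])<.05)&(c[:,2]>.142)&(c[:,2]<.15)&(c[:,1]>.05)&(c[:,1]<.25)];print("top",len(T),T[:,:3].min(0),T[:,:3].max(0))
for lo,hi in((.07,.12),(.18,.22)):
    b=c[(c[:,2]>.057)&(c[:,2]<.068)&(abs(c[:,0])<.09)&(c[:,1]>lo)&(c[:,1]<hi)];print("wall",np.percentile(b[:,1],[1,50,99]),b[:,:3].mean(0),len(b))
e=arm.get_image("side")
a=d["pixels"][190:330,210:350,::-1];b=e["pixels"][150:270,180:300,::-1]
cv2.imwrite("pics/m2.png",np.hstack([cv2.resize(a,(400,400),interpolation=2),cv2.resize(b,(400,400),interpolation=2)]))
E
```

```text
theta,thd/w at 24.2 [-0.00735621 -0.01818808] amp 0.019619384023562947 disc0,pack0 [0.15317285 0.14715843] rms [0.00071871] tcp 0.05165234756244517
0.088 24 far face y [0.1136 0.1482 0.1743] x 0.039782934142010194
0.1 47 far face y [0.1113 0.1461 0.1748] x 0.04011968336138015
0.12 50 far face y [0.1105 0.1458 0.1737] x 0.04004293667780562
top 320 [-0.0492  0.11    0.142 ] [0.0432 0.1777 0.15  ]
wall [0.0829 0.0925 0.1153] [0.0636 0.0935 0.0622] 62
wall [0.1861 0.2019 0.2075] [0.0049 0.2014 0.0624] 171
```

View pics/m2.png

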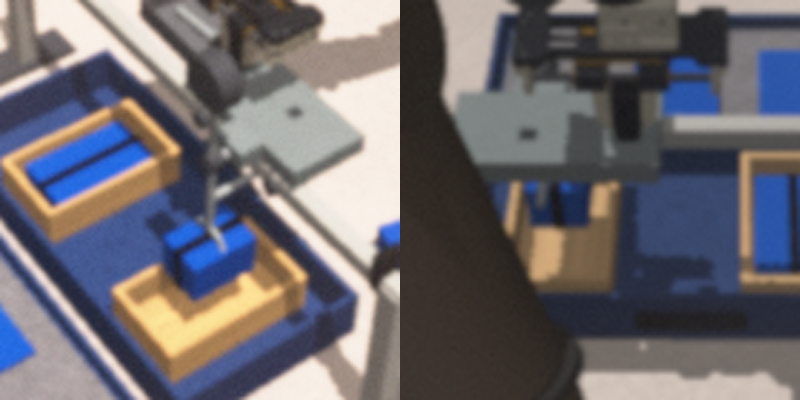

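The pack hangs almost plumb over the empty bay: scene view at (210,250) in the crop, side view inside the bay. One small correction removes the residual ±0.02 rad.

```bash
cat > pl.py <<'E'
from plan_swing import *
from cell import arm
import sys
np.set_printoptions(precision=3,suppress=True)
t1,a,b=np.load("st.npy");t=arm.observe()["clock"];w=3.86;u=w*(t-t1)
th=a*np.cos(u)+b/w*np.sin(u);thd=-a*w*np.sin(u)+b*np.cos(u);print(t,th,thd/w)
for N in(8,16):
    v,e=planv(th,thd,w,float(sys.argv[1]),N,lag=.02);v=np.round(v/.25,3)*.25;print(N,v/.25,e)
E
python3 pl.py .0015
```

```text
24.25 -0.010708181168412063 -0.016439436898157498
8 [ 0.2    0.066 -0.157 -0.291 -0.247 -0.039  0.215  0.313] [ 0. -0. -0.]
16 [-0.038 -0.061 -0.069 -0.062 -0.044 -0.019  0.01   0.036  0.055  0.066
  0.066  0.056  0.04   0.022  0.006 -0.003] [-0.  0.  0.]
```

Call:
carry_out([
  [0,-0.005,-0.038,0,0,0,0],
  [0,-0.005,-0.061,0,0,0,0],
  [0,-0.005,-0.069,0,0,0,0],
  [0,-0.005,-0.062,0,0,0,0],
  [0,-0.005,-0.044,0,0,0,0],
  [0,-0.005,-0.019,0,0,0,0],
  [0,-0.005,0.01,0,0,0,0],
  [0,-0.005,0.036,0,0,0,0],
])

```text
clock: 25.05
position: [0.571, 0.075, 0.3015]
ee_rot: [-0.191, 3.133, 0.0]
force: [3.9, -0.8, 4.7]
width: 0.258
gripper_force: 60.0
```

Call:
carry_out([
  [0,0,0.055,0,0,0,0],
  [0,0,0.066,0,0,0,0],
  [0,0,0.066,0,0,0,0],
  [0,0,0.056,0,0,0,0],
  [0,0,0.04,0,0,0,0],
  [0,0,0.022,0,0,0,0],
  [0,0,0.006,0,0,0,0],
  [0,0,-0.003,0,0,0,0],
])

```text
clock: 25.85
position: [0.5701, 0.0829, 0.3015]
ee_rot: [-0.191, 3.133, 0.0]
force: [5.3, -0.6, 5.6]
width: 0.261
gripper_force: 60.0
```

```bash
python3 watch.py 34 >/dev/null; python3 fit2.py; python3 -c "
from cell import arm;s=arm.observe();print(s['clock'],s['position'],s['ee_rot'],s['force'])
from h import *
c=cloud(dict(np.load('scene2.npz')))
F=c[(c[:,0]>.035)&(c[:,0]<.06)&(c[:,2]>.1)&(c[:,2]<.14)&(c[:,1]>.05)&(c[:,1]<.25)];print(np.percentile(F[:,1],[1,99]).mean())
T=c[(abs(c[:,0])<.05)&(c[:,2]>.142)&(c[:,2]<.15)&(c[:,1]>.05)&(c[:,1]<.25)];print(np.percentile(T[:,1],[1,99]).mean())"; python3 pl.py 0
```

```text
theta,thd/w at 27.55 [-0.00173762  0.00080132] amp 0.001913489554434429 disc0,pack0 [0.15481755 0.14942812] rms [0.00055872] tcp 0.052935789989328456
27.55 [0.57012342 0.08291102 0.30146238] [-1.91578823e-01  3.13298611e+00  5.66045479e-04] [ 5.15125501 -0.33735245  5.13934811]
0.1477519345055236
0.14548218276375652
27.55 -0.0017376203446797238 0.0008013225397334005
8 [-0.021 -0.018 -0.003  0.011  0.017  0.014  0.004 -0.004] [-0. -0.  0.]
16 [-0.003 -0.003 -0.002  0.     0.003  0.005  0.007  0.007  0.006  0.004
  0.001 -0.002 -0.005 -0.007 -0.007 -0.004] [0. 0. 0.]
```

Call:
carry_out([
  [0,-0.02,0,0,0,0,0],
  [0,0,0,0,0,0,0],
  [0,0,0,0,0,0,0],
  [0,0,0,0,0,0,0],
  [0,0,0,0,0,0,0],
  [0,0,0,0,0,0,0],
  [0,0,0,0,0,0,0],
  [0,0,0,0,0,0,0],
])

```text
clock: 28.35
position: [0.5701, 0.0829, 0.3014]
ee_rot: [-0.192, 3.134, 0.001]
force: [1.8, -0.8, 8.3]
width: 0.253
gripper_force: 60.0
```

Call:
carry_out([
  [0,0,0,0,0,0,0],
  [0,0,0,0,0,0,0],
  [0,0,0,0,0,0,0],
  [0,0,0,0,0,0,0],
  [0,0,0,0,0,0,0],
  [0,0,0,0,0,0,0],
  [0,0,0,0,0,0,0],
  [0,0,0,0,0,0,0],
])

```text
clock: 29.15
position: [0.5701, 0.0829, 0.3014]
ee_rot: [-0.192, 3.134, 0.001]
force: [1.1, -0.1, 8.0]
width: 0.259
gripper_force: 60.0
```

Call:
carry_out([
  [0,0,0,0,0,0,0],
  [0,0,0,0,0,0,0],
  [0,0,0,0,0,0,0],
  [0,0,0,0,0,0,0],
  [0,0,0,0,0,0,0],
  [0,0,0,0,0,0,0],
], squeeze=5)

```text
clock: 29.75
position: [0.5701, 0.0829, 0.3014]
ee_rot: [-0.193, 3.134, 0.001]
force: [2.6, -0.7, 7.2]
width: 0.261
gripper_force: 5.0
```

Call:
carry_out([
  [0.3,0,0,0,0,0,0],
  [0.35,0,0,0,0,0,0],
  [0.4,0,0,0,0,0,0],
  [0.5,0,0,0,0,0,0],
  [0.6,0,0,0,0,0,0],
  [0.7,0,0,0,0,0,0],
  [0.75,0,0,0,0,0,0],
  [0.75,0,0,0,0,0,0],
])

```text
clock: 30.55
position: [0.5697, 0.083, 0.3008]
ee_rot: [-0.192, 3.135, 0.001]
force: [-0.5, -0.9, -0.1]
width: 0.741
gripper_force: 0.0
```

```bash
python3 watch.py 34 >/dev/null; python3 fit2.py; python3 -c "
from cell import arm;s=arm.observe();print(s['clock'],s['position'],s['joints'],s['ee_rot'],s['force'],s['width'])"
```

```text
theta,thd/w at 32.25 [-1.06527762e-03  9.46307311e-05] amp 0.0010694724770250244 disc0,pack0 [0.15497044 0.14953322] rms [0.00052495] tcp 0.05304805380176638
32.25 [0.56968319 0.08298069 0.30077445] [-0.97159057  0.44487499  1.09615324  1.63996613 -0.40801061  1.30894533
  1.88623562] [-1.92158213e-01  3.13529281e+00  7.40176929e-04] [0.46387823 0.30097427 0.36764902] 0.7520468450553096
```

Call:
carry_out([
  [0.75,0,0,-0.5,0,0,0],
  [0.75,0,0,-0.8,0,0,0],
  [0.75,0,0,-0.8,0,0,0],
  [0.75,0,0,-0.8,0,0,0],
  [0.75,0,0,-0.8,0,0,0],
  [0.75,0,0,-0.8,0,0,0],
  [0.75,0.5,0,-0.5,0,0,0],
  [0.75,0.5,0,0,0,0,0],
])

```text
clock: 33.05
position: [0.5455, 0.079, 0.4283]
ee_rot: [-0.19, 3.132, 0.0]
force: [0.1, -0.3, 0.2]
width: 0.748
gripper_force: 0.0
```

```bash
python3 watch.py 34 >/dev/null; python3 fit2.py; python3 -c "
from cell import arm;s=arm.observe();print(s['clock'],s['position'],s['force'])
from h import *
c=cloud(dict(np.load('scene2.npz')))
H=c[(c[:,2]>.343)&(c[:,2]<.352)&(c[:,0]<-.08)&(c[:,0]>-.14)&(abs(c[:,1]-.055)<.04)];print(np.median(H[:,:3],0),len(H))
T=c[(abs(c[:,0])<.05)&(c[:,2]>.142)&(c[:,2]<.15)&(c[:,1]>.05)&(c[:,1]<.25)];print(np.percentile(T[:,1],[1,99]))
s=arm.observe();d=arm.get_image('wrist');cv2.imwrite('pics/w3.png',d['pixels'][:,:,::-1])"
```

```text
theta,thd/w at 34.75 [ 0.00149076 -0.00069227] amp 0.0016436596229040023 disc0,pack0 [0.15490027 0.1492494 ] rms [0.00050514] tcp 0.05279001546002394
34.75 [0.5448326  0.07988922 0.42576508] [-1.1323504  -0.78319474 -0.69286748]
[-0.10962537  0.05614585  0.34732538] 38
[0.11310239 0.17741477]
```

View pics/w3.png

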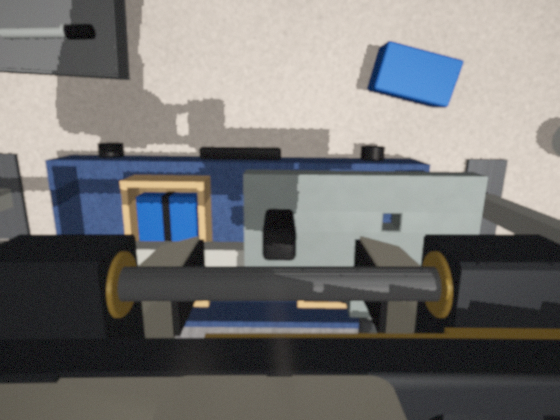

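The pin is in the box (top left), the handle at (280,235) is free of the gripper, and the pack is still to within about 0.002 rad over the bay. I'm handing the job in.

```bash
python3 -c "
from cell import arm
print(arm.sign_off())"
```

```text
the job is handed in; nothing more can be done
None
```

The job is handed in at about 35 s of the 72 s: the pin is in the grey box, and the pack hangs within about 2 mm of the empty bay's middle (scene-camera measurement) with under 0.002 rad of swing, the handle released and the gripper clear.

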